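Uncover the centrifuge and latch its lid

TASK

Get the centrifuge ready to run: take the loose dust cover on its bowl by the slanting tab, tip it up with its far edge still over the bowl, lift it off from under the open lid, and lay it flat, right way up, in the middle of the low drying plate without dropping it. Then close the centrifuge's hinged lid and press it fully home so that it snaps past its catch. Leave the bottle, the slide box and the beaker where they are.

Things in the scene. Friction and masses are not known exactly. Their poses are not given: they have to be found in the camera images.
- centrifuge: benchtop centrifuge, fixed; housing 210 (x) x 230 (y) x 100 mm high, off-white over grey. Origin at table level on the axis of its round bowl; the housing reaches from x = -85 mm (its front, facing the robot at yaw 0) to x = +125 mm, y = +-115 mm. The bowl has a steel rim, outer radius 70 mm, that stands 12 mm above the housing top (rim top 112 mm above the table)
- bowl_rim (a point): centre of the bowl's mouth, level with the top of the steel rim; axes as the centrifuge
- lid (a joint): angle of the centrifuge's hinged lid: 0 = shut and latched, grows as it opens, 1.3 = fully open. The hinge is stiff, so the lid stays where it is left. When closing, it meets a sprung catch at about 0.055 rad and needs roughly 12 N downwards at the front edge to snap past it to 0. It starts open at about 1 rad, leaning over the bowl
- lid_hinge (a point): centre of the lid's hinge axis (along the centrifuge's y; 108 mm behind the bowl axis, 120 mm above the table). It turns with the lid: its -x axis points to the lid's front edge, its z is the lid's outward normal. Lid: flat cap 197 mm long, 216 mm wide, outer face 10 mm above the hinge axis when shut, with 16 mm flanges at front and sides on the inner face
- lid_edge (a point): middle of the lid's front edge on its outer (upper when shut) face; turns with the lid
- cover: loose grey plastic dust cover, 0.1 kg: disc 153 mm across, 4 mm thick, with a skirt 9 mm deep (inner radius 73.5 mm) round the bowl's rim. Origin: centre of the skirt's lower edge, z up (disc top at 13 mm); 103 mm above the table when seated. At its -x edge a tab, 9 thick, 36 wide, 42 mm long, slants outward and up, 40 degrees from vertical, from (-74.5, 0, 11) mm along (-0.643, 0, 0.766)
- cover_tab (a point): point in the middle of the tab's thickness and width, 29 mm along the tab from its foot, a good place for the TCP with the tool in line with the tab; axes as the cover's
- plate: drying plate, fixed: low dark box with a flat cream top slab 180 (x) x 200 (y) mm, 58 mm high. Origin at table level under its centre
- plate_top (a point): centre of the plate's flat top surface, 58 mm above the table
- bottle: bystander: amber bottle with white cap, radius 32 mm, 130 mm high, loose; origin at its underside
- slide_box: bystander: flat blue slide box 130 x 80 x 35 mm, loose; origin at its underside
- beaker: bystander: open glass beaker, radius 35 mm, 85 mm high, loose; origin at its underside
There are look-alikes about, which are no part of the job. Leave any pink look-alike of the cover alone.

How it is judged:
On the way, in this order (a step that is already met when the one before it is completed fails the run):
1. the cover is tipped up (more than 7 degrees) while it is still over the bowl (angle between cover's own z axis and vertical above 0.122 rad and horizontal distance between cover and bowl_rim below 0.05 m and z of cover in the frame of bowl_rim below 0.06 m), for 0.1 s.
2. the cover lies flat and released on the plate (horizontal distance between cover and plate_top below 0.05 m and z of cover in the frame of plate_top between -0.006 and 0.008 m and angle between cover's own z axis and vertical below 0.1 rad and contact force between the fingers and cover below 0.1 N and linear speed of cover below 0.03 m/s), for 0.2 s.
At the end, for the whole second after the job is handed in: The cover lies at rest, right way up and flat (within 6 degrees) on the drying plate, its centre within 50 mm of the middle of the plate's top, not touched by the fingers; the centrifuge's lid is shut past its catch (below 0.02 rad) and still. Bystanders within 30 mm of their places (all of step 2 and value of joint lid below 0.02 rad and velocity of joint lid below 0.05 rad/s).
It fails at once if bottle pushed more than 30 mm or tipped over (distance of bottle from where it was at the start of the episode above 0.03 m or angle between bottle's own z axis and vertical above 0.4 rad).
It fails at once if slide box pushed more than 30 mm or tipped over (distance of slide_box from where it was at the start of the episode above 0.03 m or angle between slide_box's own z axis and vertical above 0.4 rad).
It fails at once if beaker pushed more than 30 mm or tipped over (distance of beaker from where it was at the start of the episode above 0.03 m or angle between beaker's own z axis and vertical above 0.4 rad).
It fails at once if the cover falls or flies free (faster than 0.7 m/s, a fall of over 25 mm, out of the fingers) (linear speed of cover above 0.7 m/s and contact force between the fingers and cover below 0.1 N).
It also fails if it takes over 64 s, if anything falls off the work surface, if the arm or the gripper's body presses on something with over 40 N, if the wrist force passes 120 N, or if a joint passes its speed limit or range.

ROBOT

A 6-joint arm with a two-finger parallel gripper is mounted at the origin on the work surface. World frame = base frame: x ahead of the robot, y to its left, z up, the work surface at z = 0. Lengths are in m, angles in rad, forces in N, time in s.
With the tool pointing down it reaches from about 0.4 to 0.925 m from the base axis. Payload 12.5 kg.
Tool frame: the origin (TCP) lies between the finger pads, 19 mm behind the fingertips; this is the grasp point; z points along the fingers, y is the line along which they close (so a half turn about z gives the same grasp; the last joint's range is limited). The gripper opens to 95 mm and grips with 3 to 60 N. Pads are 20 mm wide; open, the fingers measure 119 mm over their backs; the gripper's body (75 mm by 180 mm) begins 59 mm behind the grasp point.
Start: joints at [-1.347, 0.491, 1.559, -0, 1.092, -0.106], TCP at [0.202, -0.591, 0.233] pointing down, gripper open.
Joint ranges: [-3.1, 3.1], [-0.84, 2.19], [0.05, 2.79], [-1.13, 4.28], [0.06, 2.93], [-2.69, 2.69]. Speed limits (rad/s): [2.22, 2.22, 2.79, 3.14, 3.14, 3.14].

INTERFACE

Orientations are given as a unit quaternion [w, x, y, z].
In Python, from plant import r, effector, kin, readout, cams, job_done gives the robot as it stands. The module is installed in compiled form; this text tells all that it offers. Calls block until the motion is done:
- r.goto(position, orientation): joint-space move of the TCP to a pose.
- r.move_l(position, vel=0.15, attitude=None): straight line of the TCP; attitude=None keeps the orientation; vel is the mean speed in m/s.
- r.movej(angles): joint-space move.
- effector.open_gripper() and effector.close(effort=None): open the fingers fully, or close them until they stop; effort is the grip in N (None keeps the last).
- r.pause(seconds).
- kin.ik(position, orientation): joint angles nearest the present ones, or None.
- readout.sense(): the state.
- cams.camera(name): name is "scene" or "top"; returns (picture, depth): 384x512x3 uint8, red, green, blue; 384x512 float32, m along the optical axis (not along the pixel's ray), 0 where there is no reading.
- cams.camera_info(name): a dict with "fx", "fy", "cx", "cy" (pixels), "k1" (the pictures are not rectified: a ray, as slopes to the right and down, at radius r is drawn at 1 + k1 r^2 times it, then the intrinsics apply), "R" (3x3) and "t" (3): a world point X has camera coordinates R X + t. Camera axes: x right, y down, z forward; pixel columns grow to the right and rows downward; lengths in m; the calibration is good to about 2 mm. A picture is of the moment at which its call begins. camera_info takes no time and is no camera call.
A pose or a line that the arm cannot do raises r.IKError and nothing moves.
- job_done(): hands the job in; it is judged then, once.
The state is a dict: "time_s": time; "joints": joint angles; "joint_vel": joint speeds; "joint_efforts": joint torques, N m; "eef_pos": TCP position; "tcp_rot": TCP orientation; "ft_force": force on the tool from outside, world axes, zero at the start; "torque": the same for the moment, N m; "finger_gap": finger opening in m; "gripper_force": force on a finger pad.
Only numpy, scipy, OpenCV 4.12 (cv2) and the standard library are available. Lean on these libraries where they do the work, as an engineer would, in place of code of your own. Each camera call takes 0.05 s, during which the arm holds its last target. There are 200 camera calls.

## Working session

There is one attempt and no reset: what is moved stays moved. The work goes in short steps, each a Python script; the robot and the scene stay as the last script left them, time stands still between calls to the robot, and variables do not carry over. Pictures are saved under pics/ and viewed, at most 10 in all, crops included, and the job is handed in when it is done.

```bash
mkdir -p pics; cat > h.py <<'E'
import numpy as np, cv2
from plant import r, effector, kin, readout, cams, job_done
def cloud(name):
    im,d=cams.camera(name); c=cams.camera_info(name)
    K=np.array([[c['fx'],0,c['cx']],[0,c['fy'],c['cy']],[0,0,1.]])
    v,u=np.mgrid[0:384,0:512]
    p=np.stack([u,v],-1).reshape(-1,1,2).astype(float)
    n=cv2.undistortPoints(p,K,np.array([c['k1'],0,0,0.])).reshape(384,512,2)
    X=np.dstack([n,np.ones((384,512))])*d[...,None]
    W=(X-np.array(c['t']))@np.array(c['R'])
    W[d==0]=np.nan
    return im,W
E
python3 - <<'E'
from h import *
for n in ("scene","top"):
    im,W=cloud(n); cv2.imwrite(f'pics/{n}0.png',im[...,::-1]); np.savez(f'{n}0.npz',im=im,W=W)
    c=cams.camera_info(n); print(n,-np.array(c['R']).T@np.array(c['t']),np.isnan(W[...,0]).mean())
print(readout.sense())
E
```

```text
scene [ 1.01095806 -0.72218219  1.00983491] 0.0042877197265625
top [ 0.31347357 -0.0296741   1.63254547] 0.004252115885416667
{'time_s': 0.1, 'joints': array([-1.34662824e+00,  4.91476134e-01,  1.55937723e+00, -1.21239361e-05,
        1.09168103e+00, -1.05597393e-01]), 'joint_vel': array([-0.00030653, -0.00172934, -0.00023877, -0.00038595,  0.00041665,
        0.00123992]), 'joint_efforts': array([ 4.45623838e-03, -6.13620114e+01, -2.58606058e+01,  6.93661650e-02,
        4.70131938e-02, -5.04421405e-05]), 'eef_pos': array([ 0.20236684, -0.59113347,  0.23293843]), 'tcp_rot': array([-4.69727804e-04,  9.86437040e-01,  1.64139405e-01, -3.32682068e-05]), 'ft_force': array([ 0.78096877, -0.05447289,  0.11608899]), 'torque': array([0.00187181, 0.05798407, 0.02215635]), 'gripper_force': 0.0, 'finger_gap': 0.09529198913643573}
```

View pics/scene0.png

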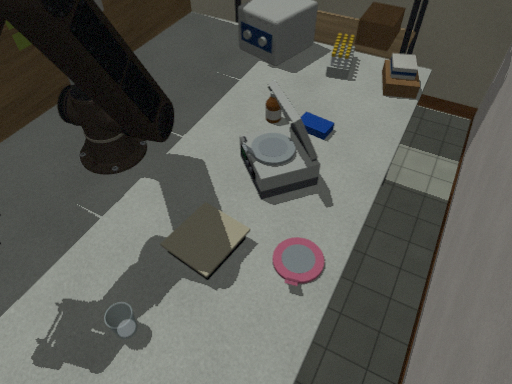

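View pics/top0.png

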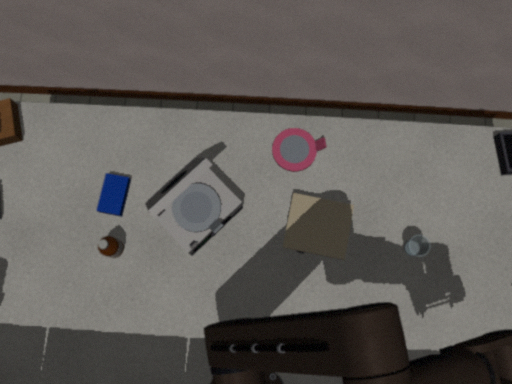

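```bash
python3 - <<'E'
import numpy as np,cv2
a=np.load('scene0.npz');b=np.load('top0.npz')
A=cv2.resize(a['im'][75:205,220:350],(520,520),interpolation=cv2.INTER_CUBIC)
B=cv2.resize(b['im'][135:265,130:260],(520,520),interpolation=cv2.INTER_CUBIC)
W=b['W'];
Z=np.clip(np.nan_to_num(W[135:265,130:260,2])/0.35,0,1)
A=A[:,:400] if 0 else A
im=cv2.resize(np.hstack([A,B]),(800,400)); im=cv2.convertScaleAbs(im,alpha=1.5)
cv2.imwrite('pics/crop0.png',im[...,::-1])
np.set_printoptions(precision=3,suppress=True,linewidth=200)
# top: height map sample
for v in range(150,262,6): print(v,' '.join('%3d'%(1000*W[v,u,2]) for u in range(140,256,5)))
for u,v in((197,207),(180,185),(215,230),(245,205),(153,210),(208,163),(193,250)):print(u,v,W[v,u])
for n,d in(('scene',a),('top',b)):
  hsv=cv2.cvtColor(d['im'],cv2.COLOR_RGB2HSV); 
W=b['W'];z=W[...,2]
m=(abs(z-.058)<.005)
k,l,s,c=cv2.connectedComponentsWithStats(m.astype(np.uint8))
for i in range(1,k):
  if s[i,4]>150: print('plate?',s[i],W[l==i].mean(0), cv2.minAreaRect(W[l==i][:,:2].astype(np.float32)))
E
```

```text
150  -4  -6  -1  -1  -7   0  -7   6   0  -2   1  -2  -3  -2  -5  -3   6   0   2   6  -4   3   0   1
156  -1   4  -2  -5  -5   3  -7   0   1  -6  -1  -4  -5   5  -2   0   1   0  -1  -2  -1  -1  -6   3
162   0   1   9   4  -4   1   0  -4  -7   4 132 221 299 304   4  -4   0  -5   1   0   0  -9   3  -4
168  -3 -10   5  -7  -3   3   8  -3   0 167 254 304 297 295   7  -4   1   0   2  -3   0   4   0  -3
174  -3   1   0  -3   8   0  -3  -2 201 274 303 301 293 103 101  -4  -4  -2  -2   6   1  -4  -3   8
180   0   3  -1   0  -7  -4 144 225 293 300 291 101 100 100 109 101  96   8  -4   3  -5  -3  -2   3
186  -3   5  -2   4  -5 166 252 307 304 297 108 118 112 116 103  97 100  98  -2  -4   0  -3  -5   1
192   0  -2   2  -1 190 270 301 302 299 108 111 117 109 115 115 113 103  98  97  -1  -5  -2  -4   0Traceback (most recent call last):
  File "<stdin>", line 12, in <module>
  File "<stdin>", line 12, in <genexpr>
ValueError: cannot convert float NaN to integer
```

View pics/crop0.png

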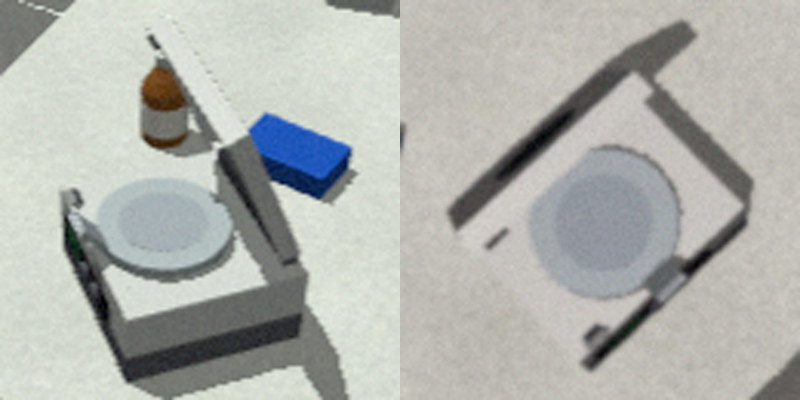

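```bash
python3 - <<'E'
import numpy as np,cv2
np.set_printoptions(precision=4,suppress=True,linewidth=200)
D={n:np.load(n+'0.npz') for n in('scene','top')}
for n,d in D.items():
  W=d['W'];im=d['im'].astype(int);z=np.nan_to_num(W[...,2])
  sat=im.max(-1)-im.min(-1)
  m=((abs(z-.058)<.012)&(W[...,1]>-.8)&(W[...,1]<.2)).astype(np.uint8)
  m=cv2.morphologyEx(m,cv2.MORPH_OPEN,np.ones((3,3)))
  k,l,s,c=cv2.connectedComponentsWithStats(m)
  for i in range(1,k):
    if s[i,4]>300: P=W[l==i];print(n,'plate?',s[i],P.mean(0), cv2.minAreaRect(P[:,:2].astype(np.float32)))
  # centrifuge: 
  c0=W[207,197] if n=='top' else c0
  near=np.hypot(W[...,0]-c0[0],W[...,1]-c0[1])<.2
  print(n,c0)
  # disc bluish grey
  hsv=cv2.cvtColor(d['im'],cv2.COLOR_RGB2HSV)
  blu=im[...,2]-im[...,0]
  m=(near&(z>.1)&(z<.13)&(blu>4)).astype(np.uint8)
  m=cv2.morphologyEx(m,cv2.MORPH_OPEN,np.ones((5,5)))
  P=W[m>0]; print(n,'disc',m.sum(),P.mean(0),cv2.minEnclosingCircle(P[:,:2].astype(np.float32)))
  ct=max(cv2.findContours(m,cv2.RETR_EXTERNAL,cv2.CHAIN_APPROX_NONE)[0],key=len)[:,0]; 
  e=cv2.fitEllipse(ct);print('ell',e)
  h=(near&(z>.09)&(z<.11)); P=W[h][:,:2].astype(np.float32);print(n,'house',h.sum(),cv2.minAreaRect(P))
  L=(near&(z>.14)&(z<.285)); P=W[L]; mu=P.mean(0);U,S,V=np.linalg.svd(P-mu,full_matrices=False);print(n,'lid',L.sum(),mu,V[2],S)
  t=np.nan_to_num(W[...,2]); T=near&(z>.124)&(z<.17); np.save(n+'T.npy',W[T])
  # tab: points 80..125 mm from disc centre,z .12-.17, below side
  print(n,'tab cand',[tuple(np.round(p,3)) for p in W[T][::max(1,T.sum()//25)]])
E
```

```text
scene plate? [  0  82  66  47 423] [-0.4274  0.0217  0.0582] ((-0.42575085163116455, 0.028079628944396973), (0.33324581384658813, 0.0195193849503994), 89.07867431640625)
scene plate? [ 160  203   90   74 3490] [ 0.5584 -0.2058  0.0581] ((0.5543582439422607, -0.19903260469436646), (0.2027028203010559, 0.18455271422863007), 81.50311279296875)Traceback (most recent call last):
  File "<stdin>", line 13, in <module>
NameError: name 'c0' is not defined. Did you mean: 'c'?
```

```bash
cat > m.py <<'E'
import numpy as np,cv2
np.set_printoptions(precision=4,suppress=True,linewidth=200)
D={n:np.load(n+'0.npz') for n in('top','scene')}
for n,d in D.items():
  W=d['W'];im=d['im'].astype(int);z=np.nan_to_num(W[...,2])
  m=((abs(z-.058)<.012)&(W[...,1]>-.8)&(W[...,1]<.2)&(W[...,0]>.3)).astype(np.uint8)
  m=cv2.morphologyEx(m,cv2.MORPH_OPEN,np.ones((3,3)))
  k,l,s,c=cv2.connectedComponentsWithStats(m)
  for i in range(1,k):
    if s[i,4]>300: P=W[l==i];print(n,'plate?',s[i],P.mean(0), cv2.minAreaRect(P[:,:2].astype(np.float32)))
  if n=='top': c0=np.nanmean(W[202:212,192:202],(0,1))
  near=np.hypot(W[...,0]-c0[0],W[...,1]-c0[1])<.2
  blu=im[...,2]-im[...,0]
  m=(near&(z>.1)&(z<.13)&(blu>4)).astype(np.uint8)
  m=cv2.morphologyEx(m,cv2.MORPH_OPEN,np.ones((5,5)))
  P=W[m>0]; print(n,c0,'disc',m.sum(),P.mean(0),cv2.minEnclosingCircle(P[:,:2].astype(np.float32)))
  h=cv2.morphologyEx((near&(z>.09)&(z<.11)).astype(np.uint8),cv2.MORPH_OPEN,np.ones((3,3)))>0
  P=W[h][:,:2].astype(np.float32);print(n,'house',h.sum(),cv2.minAreaRect(P))
  L=(near&(z>.14)&(z<.285)); P=W[L]; mu=P.mean(0);U,S,V=np.linalg.svd(P-mu,full_matrices=False);print(n,'lid',L.sum(),mu,V[2],S)
  F=(near&(z>.29)); P=W[F]; print(n,'lidtop',P.mean(0),cv2.minAreaRect(P[:,:2].astype(np.float32)))
  T=near&(z>.123)&(z<.165); P=W[T]; ok=np.hypot(*(P[:,:2]-c0[:2]).T)<.13
  v,u=np.nonzero(T)
  for p,a,b in zip(P[ok],u[ok],v[ok]): 
    q=p[:2]-c0[:2]
    if np.hypot(*q)>.075: print((a,b),p,np.degrees(np.arctan2(q[1],q[0])).round(),im[b,a])
E
python3 m.py
```

```text
top plate? [ 283  193   71   67 3513] [ 0.5526 -0.2004  0.057 ] ((0.5539239048957825, -0.20071016252040863), (0.20133090019226074, 0.1823360025882721), 81.65097045898438)
top [0.5831 0.1848 0.1158] disc 1238 [0.5824 0.1849 0.1153] ((0.5826815366744995, 0.186801940202713), 0.07420860975980759)
top house 1610 ((0.5767017006874084, 0.18182525038719177), (0.1555573046207428, 0.23107877373695374), 47.56401824951172)
top lid 491 [0.6236 0.2316 0.2112] [-0.2508 -0.2878  0.9243] [1.2904 1.2619 0.9826]
top lidtop [0.602  0.2107 0.299 ] ((0.6054332852363586, 0.21092963218688965), (0.034088246524333954, 0.2139585167169571), 48.72548294067383)
(np.int64(189), np.int64(164)) [0.7074 0.2135 0.1552] 13.0 [55 54 52]
(np.int64(187), np.int64(165)) [0.7076 0.2217 0.1412] 17.0 [58 58 57]
(np.int64(188), np.int64(165)) [0.7043 0.2164 0.1544] 15.0 [51 51 52]
(np.int64(186), np.int64(166)) [0.7038 0.2243 0.1427] 18.0 [58 55 54]
(np.int64(187), np.int64(166)) [0.6998 0.2185 0.1587] 16.0 [52 48 50]
(np.int64(184), np.int64(167)) [0.7027 0.2319 0.1333] 22.0 [81 78 77]
(np.int64(185), np.int64(167)) [0.6975 0
[... 15851 characters left out ...]
int64(152)) [0.5377 0.1069 0.138 ] -120.0 [62 65 66]
(np.int64(250), np.int64(152)) [0.5395 0.1104 0.136 ] -120.0 [66 70 70]
(np.int64(251), np.int64(152)) [0.5394 0.1173 0.1304] -123.0 [72 77 77]
(np.int64(248), np.int64(153)) [0.5337 0.1071 0.1316] -123.0 [68 73 70]
(np.int64(249), np.int64(153)) [0.5377 0.1067 0.1337] -120.0 [67 71 72]
(np.int64(250), np.int64(153)) [0.5378 0.1132 0.1284] -122.0 [55 61 61]
(np.int64(251), np.int64(153)) [0.5396 0.1169 0.1262] -123.0 [55 60 58]
(np.int64(252), np.int64(153)) [0.5436 0.1165 0.1282] -120.0 [69 73 71]
(np.int64(250), np.int64(154)) [0.5384 0.1121 0.1251] -122.0 [74 79 77]
(np.int64(251), np.int64(154)) [0.5418 0.1128 0.126 ] -120.0 [61 66 65]
```

```bash
cat >> h.py <<'E'
from scipy.spatial.transform import Rotation as Ro
np.set_printoptions(precision=4,suppress=True,linewidth=200)
YAW=np.radians(47.8); BOWL=np.array([.584,.186,0]); PL=np.array([.554,-.2,.058]); PYAW=np.radians(-8.4)
def q(R): return R.as_quat(scalar_first=True)
def coverR(yaw,tilt=0): return Ro.from_euler('ZY',[yaw,tilt])   # tilt>0: tab (-x) edge goes up
TABP=np.array([-.0931,0,.0332])
def grasp(o,R,s=1,back=0):
    z=np.array([.643,0,-.766]); y=s*np.array([.766,0,.643]); M=np.column_stack([np.cross(y,z),y,z])
    T=R*Ro.from_matrix(M); return o+R.apply(TABP-back*z), q(T)
def tipped(tilt,lift=0,out=0):
    R0,R=coverR(YAW),coverR(YAW,tilt); piv=np.array([.0735,0,0])
    o=BOWL+[0,0,.103]+R0.apply(piv+[-out,0,lift])-R.apply(piv); return o,R
def lidpose(th,rho=.170,n=.010,s=1,tilt=0.):
    """vertical closed tool, -x bottom corner of the fingers on the lid's outer face"""
    R0=coverR(YAW); p=np.array([.108-rho*np.cos(th)+n*np.sin(th),0,.120+rho*np.sin(th)+n*np.cos(th)])
    M=np.column_stack([[s*-1,0,0],[0,s*1,0],[0,0,-1]]).astype(float)
    return BOWL+R0.apply(p+[.010,0,.019]), q(R0*Ro.from_matrix(M))
E
python3 - <<'E'
from h import *
def t(n,P): 
    j=kin.ik(*P); print(n,P[0],None if j is None else np.array(j))
for s in(1,-1):
    t('app',grasp(*tipped(0),s,.08)); t('grasp',grasp(*tipped(0),s)); t('tip',grasp(*tipped(.25),s)); t('lift',grasp(*tipped(.25,.05,.05),s)); t('hi',grasp(*tipped(.1,.15,.2),s))
    for k in range(4):
        R=coverR(PYAW+k*np.pi/2); o=PL-R.apply([.01,0,0]); t(f'place{k}',grasp(o,R,s)); t(f'above{k}',grasp(o+[0,0,.15],R,s))
    for th in(1.3,1.1,.6,0): t('lid%.1f'%th,lidpose(th,s=s))
E
```

```text
app [0.4869 0.0789 0.1975] [-0.2841  0.3099  2.2353  1.2414  0.6575 -2.1684]
grasp [0.5215 0.117  0.1362] [-0.1691  0.4732  2.2197  1.5322  0.5735 -2.4016]
tip [0.5305 0.127  0.1764] [-0.0444  0.3773  2.0458  0.7142  0.5345 -1.468 ]
lift [0.4969 0.0899 0.2264] [-0.1359  0.2508  2.0663  0.6253  0.6572 -1.4401]
hi [ 0.3899 -0.0281  0.3027] [-0.6319  0.0084  2.1754  0.7174  1.0198 -1.8728]
place0 [ 0.452  -0.1849  0.0912] None
above0 [ 0.452  -0.1849  0.2412] [-0.7051  0.1588  2.2784  1.3387  0.3577 -1.77  ]
place1 [ 0.5389 -0.302   0.0912] [-0.8274  0.8083  1.5322  0.541   1.3259 -2.5287]
above1 [ 0.5389 -0.302   0.2412] [-0.8274  0.6362  1.4311  0.5232  1.5617 -2.3893]
place2 [ 0.656  -0.2151  0.0912] None
above2 [ 0.656  -0.2151  0.2412] None
place3 [ 0.5691 -0.098   0.0912] [-0.005   0.7112  1.7943 -0.8783  0.9737  2.3505]
above3 [ 0.5691 -0.098   0.2412] [-0.005   0.5054  1.6893 -0.7563  1.1877  2.0939]
lid1.3 [0.6392 0.2469 0.3055] [ 0.2722  0.5271  1.2986 -0.      1.316  -2.1328]
lid1.1 [0.6175 0.2229 0.295 ] [ 0.2459  0.4879  1.3942 -0.      1.2595 -2.1592]
lid0.6 [0.5728 0.1737
[... 812 characters left out ...]
-0.8274  0.6362  1.4311  0.5232  1.5617  0.7523]
place2 [ 0.656  -0.2151  0.0912] [-0.3619  1.0168  1.0121 -0.1414  1.7974 -0.1979]
above2 [ 0.656  -0.2151  0.2412] [-0.3619  0.8913  0.8961 -0.1543  2.0362 -0.2357]
place3 [ 0.5691 -0.098   0.0912] [-0.005   0.7112  1.7943 -0.8783  0.9737 -0.7911]
above3 [ 0.5691 -0.098   0.2412] [-0.005   0.5054  1.6893 -0.7563  1.1877 -1.0477]
lid1.3 [0.6392 0.2469 0.3055] [ 0.2722  0.5271  1.2986 -0.      1.316   1.0088]
lid1.1 [0.6175 0.2229 0.295 ] [ 0.2459  0.4879  1.3942 -0.      1.2595  0.9824]
lid0.6 [0.5728 0.1737 0.2432] [ 0.184   0.4436  1.6141 -0.      1.0839  0.9206]
lid0.0 [0.5491 0.1475 0.149 ] [ 0.1462  0.5116  1.7895 -0.      0.8404  0.8828]
```

```bash
python3 - <<'E'
from h import *
r.goto(*grasp(*tipped(0),-1,.09))
p,o=grasp(*tipped(0),-1); r.move_l(p,vel=.12,attitude=o)
s=readout.sense(); print(s['eef_pos']-p,s['ft_force'],s['time_s'])
im,W=cloud('scene'); cv2.imwrite('pics/g.png',cv2.resize(im[75:205,200:350],(750,600),interpolation=2)[...,::-1]) if 0 else cv2.imwrite('pics/g.png',cv2.resize(im[75:195,200:350],(750,600))[...,::-1])
E
```

```text
[-0.0001 -0.0002  0.0002] [-0.4416 -1.0178  0.3303] 3.5583
```

View pics/g.png

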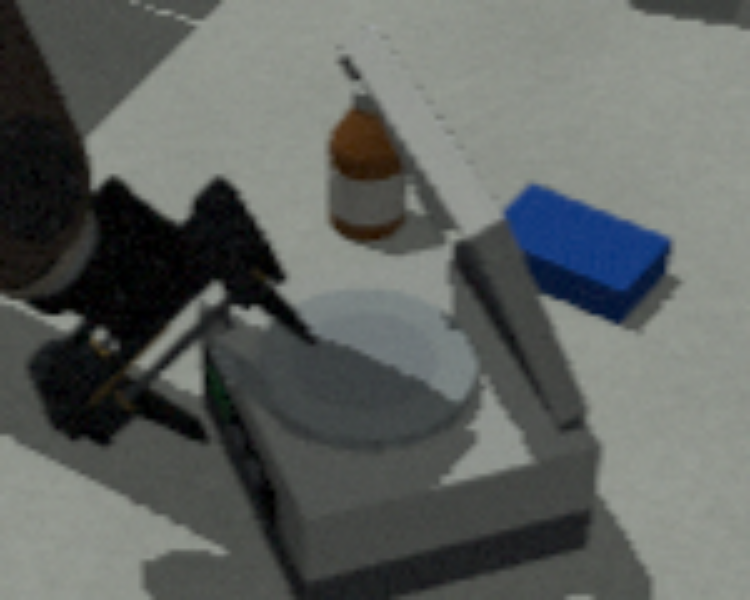

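The open fingers straddle the tab (about (230,330) in the crop), the inner finger is above the disc and the outer one is clear of the housing front. Next I close and tip.

```bash
python3 - <<'E'
from h import *
effector.close(effort=30); s=readout.sense(); print('gap',s['finger_gap'],s['gripper_force'],s['ft_force'],s['torque'])
for t in(.06,.12,.18,.24):
    p,o=grasp(*tipped(t),-1); r.move_l(p,vel=.05,attitude=o); s=readout.sense(); print(t,s['ft_force'],s['finger_gap'])
r.pause(.2)
im,W=cloud('scene'); cv2.imwrite('pics/t.png',cv2.resize(im[75:195,200:350],(750,600))[...,::-1])
print(s['time_s'])
E
```

```text
gap 0.008777091741838702 29.981637597084045 [-0.9878  0.8132  0.8748] [0.0138 0.0247 0.0904]
0.06 [ 0.7317  0.2874 -0.8046] 0.008798818395742324
0.12 [-0.4856  0.401  -1.2242] 0.008704722491704234
0.18 [ 0.2088 -0.0864 -0.7022] 0.008628876066872519
0.24 [-0.3576 -0.5519 -1.2253] 0.009145759627145197
6.3083
```

View pics/t.png

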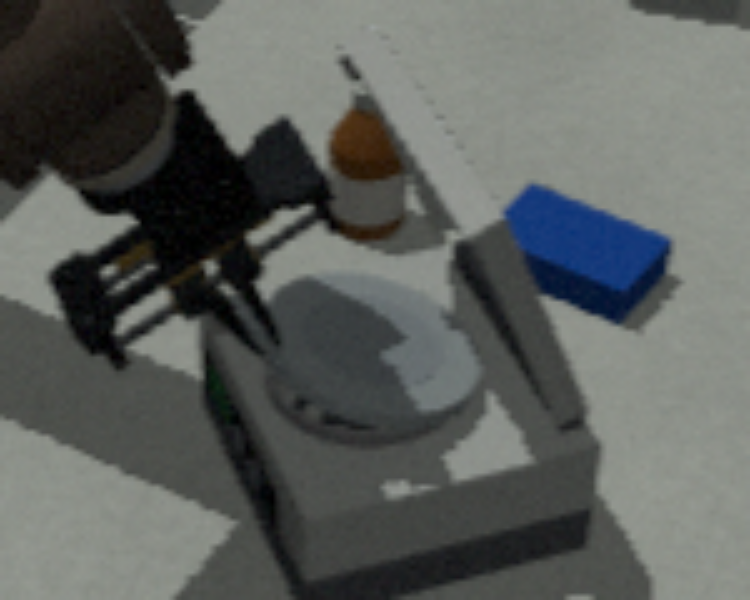

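The cover is tipped, with its far edge still on the rim at (460,380). Next I lift it and carry it above the plate.

```bash
python3 - <<'E'
from h import *
for a in((.24,.03,.01),(.24,.07,.06),(.2,.13,.14)):
    p,o=grasp(*tipped(*a),-1); r.move_l(p,vel=.12,attitude=o)
R=coverR(PYAW+np.pi/2); o=PL-R.apply([.015,0,0])
p,a=grasp(o+[0,0,.17],R,-1)
r.goto(p,a)
p,a=grasp(o+[0,0,.03],R,-1); r.move_l(p,vel=.12)
s=readout.sense(); print(s['time_s'],s['finger_gap'],s['ft_force'])
im,W=cloud('scene'); cv2.imwrite('pics/p.png',cv2.resize(im[120:300,100:325],(750,600))[...,::-1])
z=W[...,2]; m=(np.hypot(*(W[...,:2]-o[:2]).transpose(2,0,1))<.1)&(abs(z-.101)<.012)
P=W[m]; mu=P.mean(0); V=np.linalg.svd(P-mu,full_matrices=False)[2][2]; print(m.sum(),mu,V,o)
E
```

```text
11.25 0.008852732109755393 [-0.026  -0.429  -0.6847]
1769 [ 0.5593 -0.2166  0.1018] [ 0.018  -0.003   0.9998] [ 0.5518 -0.2148  0.058 ]
```

View pics/p.png

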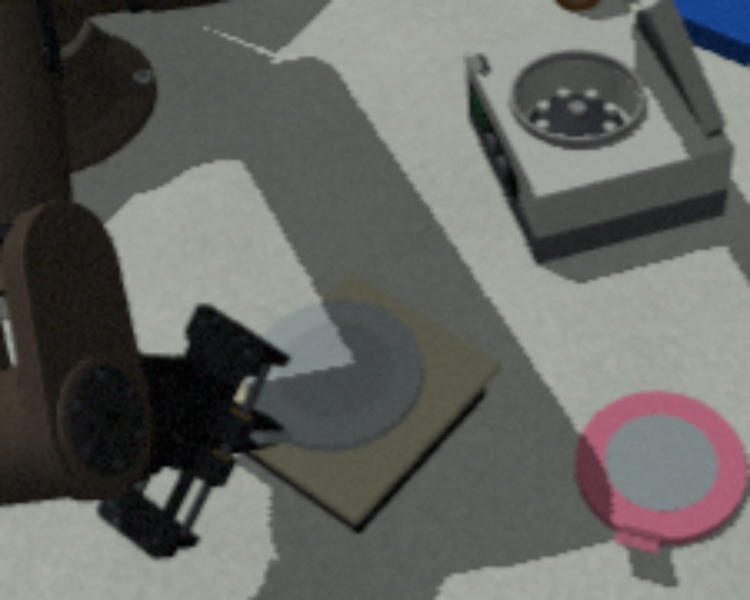

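The cover is level above the plate, and the measured plane agrees within about 1°. Next I lower it, watching the force.

```bash
python3 - <<'E'
from h import *
R=coverR(PYAW+np.pi/2); o=PL-R.apply([.015,0,0])
p,a=grasp(o,R,-1)
r.move_l(p+[0,0,.004],vel=.06)
f0=readout.sense()['ft_force'][2]
for dz in np.arange(.003,-.0041,-.001):
    r.move_l(p+[0,0,dz],vel=.02); r.pause(.05); f=readout.sense()['ft_force'][2]
    if f-f0>3: break
print(dz,f0,f)
effector.open_gripper(); r.pause(.2)
z=np.array([.643,0,-.766]); p1=p+[0,0,dz]
r.move_l(p1-R.apply(z)*.09,vel=.12)
s=readout.sense(); print(s['time_s'],s['finger_gap'])
im,W=cloud('top'); cv2.imwrite('pics/q.png',cv2.resize(im[100:280,80:380],(800,480))[...,::-1])
zz=W[...,2]; m=(np.hypot(*(W[...,:2]-o[:2]).transpose(2,0,1))<.1)&(abs(zz-.071)<.006)
P=W[m]; mu=P.mean(0); print(m.sum(),mu,np.linalg.svd(P-mu,full_matrices=False)[2][2])
# lid angle now
P=W[(np.hypot(W[...,0]-.61,W[...,1]-.21)<.2)&(W[...,2]>.16)]-BOWL
L=coverR(YAW).inv().apply(P); i=L[:,2]>L[:,2].max()-.02; print('lid edge',L[i].mean(0),L[:,0].min(),np.degrees(0))
E
```

```text
-0.001 -0.8312620568889434 8.746731329591686
15.9083 0.09510107700839127
1081 [ 0.5659 -0.2008  0.0705] [ 0.002  0.    -1.   ]
lid edge [0.0304 0.0028 0.2991] 0.014376088333888462 0.0
```

View pics/q.png

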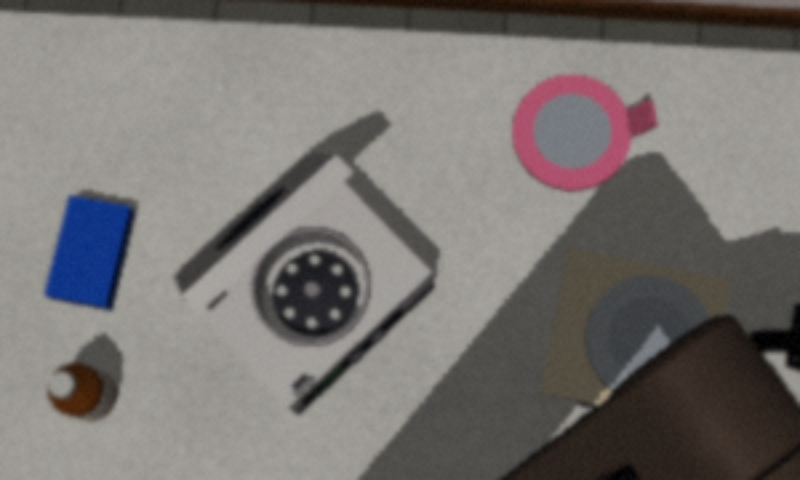

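The cover is flat on the plate and released, and the lid is still at about 1.07 rad. Next I swing the lid shut.

```bash
python3 - <<'E'
from h import *
p=readout.sense()['eef_pos']; r.move_l(np.array([p[0],p[1],.30]),vel=.25)
effector.close(effort=30)
p,o=lidpose(1.3,s=-1)
r.goto(p+[0,0,.12],o); r.move_l(p,vel=.15)
print(readout.sense()['time_s'],readout.sense()['ft_force'])
for th in np.arange(1.2,.09,-.1):
    p,_=lidpose(th,s=-1); r.move_l(p,vel=.1); s=readout.sense(); f=s['ft_force']; print('%.1f'%th,f)
    if np.linalg.norm(f)>35: print('stop');break
print(s['time_s'])
E
```

```text
21.4 [-0.3991 -0.9851  0.5582]
1.2 [ 0.9395 -0.2391 -0.6453]
1.1 [-0.1403 -0.4523 -0.0283]
1.0 [ 1.2709  0.4535 -0.133 ]
0.9 [-0.0935  0.4635  0.3281]
0.8 [-0.1518  0.2558  0.399 ]
0.7 [ 0.5399  0.2644 -0.1027]
0.6 [-1.1426  0.0768  0.1036]
0.5 [ 0.2069 -0.0812  0.2519]
0.4 [ 1.0361  0.2128 -0.5281]
0.3 [ 0.0541 -0.1351  0.3903]
0.2 [ 0.5522 -0.0205  0.5802]
0.1 [-0.4398 -1.2556  0.8685]
25.2
```

```bash
python3 - <<'E'
from h import *
def lid():
    im,W=cloud('scene'); L=coverR(YAW).inv().apply((W-BOWL).reshape(-1,3)).reshape(W.shape)
    m=(L[...,0]>-.09)&(L[...,0]<.0)&(L[...,1]<-.06)&(L[...,1]>-.1)&(L[...,2]>.09)&(L[...,2]<.2)
    return im,L[m].mean(0),m.sum()
print(lid()[1:])
p0,_=lidpose(.0,rho=.180,s=-1)
p,_=lidpose(.1,rho=.180,s=-1); r.move_l(p,vel=.05)
for dz in np.arange(.014,-.0081,-.002):
    r.move_l(p0+[0,0,dz],vel=.03); r.pause(.05); s=readout.sense(); f=s['ft_force'][2]; print('%.3f %.1f %.4f'%(dz,f,s['eef_pos'][2]))
    if f>40: break
im,a,b=lid(); print(a,b,s['time_s']); cv2.imwrite('pics/l.png',cv2.resize(im[75:195,200:350],(750,600))[...,::-1])
E
```

```text
(array([-0.049 , -0.0827,  0.1318]), np.int64(353))
0.014 1.0 0.1628
0.012 0.1 0.1609
0.010 0.0 0.1589
0.008 7.1 0.1576
0.006 6.7 0.1555
0.004 0.3 0.1529
0.002 0.1 0.1508
0.000 1.3 0.1490
-0.002 20.3 0.1487
-0.004 39.8 0.1485
-0.006 59.6 0.1483
[-0.0487 -0.08    0.1287] 265 28.9417
```

View pics/l.png

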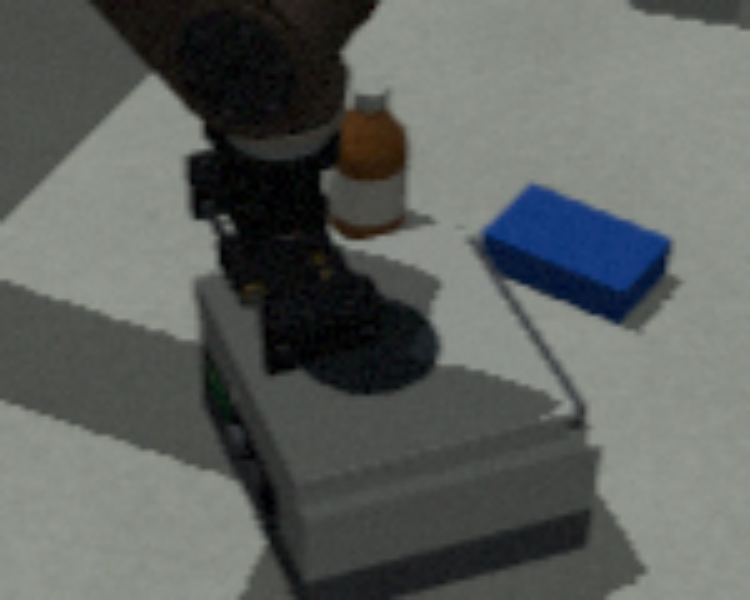

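The lid is flat on the housing: the force rose to about 7 N at the catch, dropped as it snapped, then hit a hard stop at z = 0.130. Next I retract, check and hand in.

```bash
python3 - <<'E'
from h import *
p=readout.sense()['eef_pos']; r.move_l(p+[0,0,.15],vel=.15); r.pause(.5)
im,W=cloud('scene'); L=coverR(YAW).inv().apply((W-BOWL).reshape(-1,3)).reshape(W.shape)
m=(L[...,0]>-.08)&(L[...,0]<.1)&(abs(L[...,1])<.1)&(abs(L[...,2]-.13)<.02)
A=np.c_[L[m][:,:2],np.ones(m.sum())]; print('lid plane',np.linalg.lstsq(A,L[m][:,2],rcond=None)[0],m.sum())
m=(np.hypot(W[...,0]-.554,W[...,1]+.2)<.1)&(abs(W[...,2]-.071)<.006); print('cover',W[m].mean(0),readout.sense()['time_s'])
E
```

```text
lid plane [0.0003 0.001  0.1308] 2083
cover [ 0.5535 -0.2171  0.0714] 30.725
```

```bash
python3 -c "
from h import *
print(job_done())"
```

```text
the job is handed in; nothing more can be done
None
```

I handed the job in at about 31 s: the cover lies flat and released on the drying plate, about 17 mm from its centre, and the lid is shut past its catch (the last depth image showed it flat, slope about 0.0003). I did not measure the bystanders; the arm never went near them.

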